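Pack the wood-burning pen into its clamshell case

ROBOT

A 6-joint arm with a two-finger parallel gripper is mounted at the origin on the work surface. World frame = base frame: x ahead of the robot, y to its left, z up, the work surface at z = 0. Lengths are in mm, angles in rad, forces in N, time in s.
With the tool pointing down it reaches from about 300 to 775 mm from the base axis. Payload 14.6 kg.
Tool frame: the origin (TCP) lies on the centre line of the jaws, within the pads' length; the fingertips stand 25 mm ahead of it and the grasp point (between the pads) lies 6 mm ahead of it; z points along the fingers, y is the line along which they close (so a half turn about z gives the same grasp; the last joint's range is limited). The gripper opens to 94 mm and grips with 3 to 60 N. Pads are 16 mm wide; open, the fingers measure 119 mm over their backs; the gripper's body (75 mm by 177 mm) begins 78 mm behind the grasp point.
Start: joints at [-1.284, 0.3, 1.521, -0, 1.321, -0.067], TCP at [190.548, -515.927, 230.446] pointing down, gripper open.
Joint ranges: [-3.03, 3.03], [-0.79, 2.21], [0.23, 2.52], [-1.04, 4.18], [0, 3.07], [-2.55, 2.55]. Speed limits (rad/s): [2.22, 2.22, 2.57, 3.14, 3.14, 3.14].

INTERFACE

Orientations are given as a 3x3 rotation matrix whose columns are the frame's x, y, z axes.
In Python, from cell import read_state, read_camera, camera_info, close_job gives the robot as it stands. The module is installed in compiled form; this text tells all that it offers.
- The arm moves only by the tool send_rows, never from a script. Its argument "steps" is a list of rows, each a list of 3 entries, a list of its own where there are three numbers: the shift along the tool's x, y, z in cm, then the turn about the tool's z in rad, then the closure, from -1 (fully open) to 1 (shut). In form: [[[x, y, z], spin, hand], ...]. A call has 1 to 5 rows; each row shifts and turns the commanded pose from where the row before left it, along the tool's axes as they then stand; what a row does not reach is not made up. A row lasts 1/12 s, in which the tool goes at most 41.7 mm and 7.16 degrees, less where a joint would pass 70% of its speed; a pose out of reach is approached as far as the arm can. A call with a gripper value outside its range is refused whole. The fingers move at their own pace and stop on an object; the grip force is fixed at half the most. Time passes only in rows, so rows that do not move let the fingers close. It gives the time, the measured TCP pose, the force, the opening and the grip force at its end, in the units of the state.
- read_state(): the state, without advancing time (a new reading comes with each control period).
- read_camera(name): name is "side" or "top"; returns the picture (384x512x3 uint8, blue, green, red); there is no depth.
- camera_info(name): a dict with "fov_y" (degrees; the focal length in pixels is half the picture's height over the tangent of half this angle, whatever the lens; pixels are square), "cx", "cy" (the principal point, pixels), "k1" (the pictures are not rectified: a ray, as slopes to the right and down, at radius r is drawn at 1 + k1 r^2 times it, then the intrinsics apply), "world_from_camera" (4x4, takes a point from camera to world coordinates). Camera axes: x right, y up, looking along -z (the intrinsics and any distortion apply to the point x, -y, -z); pixel columns grow to the right and rows downward; lengths in mm; the calibration is good to about 2 mm. A picture is of the moment at which its call begins. camera_info takes no time and is no camera call.
- close_job(): hands the job in; it is judged then, once.
The state is a dict: "time_s": time; "joint_pos": joint angles; "qvel": joint speeds; "joint_torque": joint torques, N m; "tcp_pos": TCP position; "orientation": TCP orientation; "ft_force": force on the tool from outside, world axes, zero at the start; "torque": the same for the moment, N m; "width": finger opening in mm; "gripper_force": force on a finger pad.
Only numpy, scipy, OpenCV 4.12 (cv2) and the standard library are available. Lean on these libraries where they do the work, as an engineer would, in place of code of your own. Each camera call takes 0.05 s, during which the arm holds its last target. There are 200 camera calls.

TASK

The burning lesson is over: put the yellow wood-burning pen away. Swing the lid of the blue case right up until it stays open, lay the pen from its wooden rest into the grey cradle inside, metal tip in the slotted block, without dropping it, then close the lid fully and let go. Leave the other things on the table where they are.

Things in the scene. Friction and masses are not known exactly. Their poses are not given: they have to be found in the camera images.
- case: Blue clamshell case fixed to the table, 140 (x) x 200 (y) x 50 mm shut; origin: centre of its underside. Hinged along y at its +x side, opens at -x. Left or right of the robot, turned up to 0.3 rad. Tray: walls 5, rim z = 36, floor z = 5 mm. Cradle inside: V supports at y = -62 and 12, slotted block y = 43..77, tail stop y = -82; y = -50..0 is clear for fingers, 65 mm either way in x.
- lid (a joint): Lid angle: 0 = shut, grows as it opens, stop at 1.75 rad (just past upright). Starts shut or up to 0.3 rad ajar. Stiff hinge: the lid stays where it is left; moving it takes 1 to 3 N at the handle. Shut, the inside of the lid lies 46 mm above the case's underside, so it shuts only over a pen lying right down in the cradle.
- lid_hinge (a point): Point on the hinge line at the middle of the lid's rear edge (36 mm above the case's underside); its axes turn with the lid: x from front edge to hinge, y along the hinge, z out of the lid's top.
- lid_handle (a point): Middle of the lid's black round bar handle: along y, 11 mm thick, 100 mm long, a post near each end, 45 mm off the lid's top. In the lid's axes 128 mm before the hinge line (-x) and 59 mm along z; 12 mm from the lid's front edge. Pinch it from above at any angle; it turns between the fingers, so the gripper can stay upright. Lid up: the lid is on the bar's -x side, with a 39 mm gap for a finger.
- pen: Cordless wood-burning pen, cold: yellow round handle 18 mm thick, 110 mm long with black ends, then a steel shaft (8 mm thick, 25 mm long) and a brass tip (5 mm thick, 15 mm long); about 60 g. Origin on its axis at the middle of the handle; its y axis points to the tip; it may be rolled about y. Starts in the pen rest.
- pen_tip (a point): The brass tip's end, 95 mm from the pen's origin along its y.
- pen_rest: Wooden pen rest fixed to the table: base 60 (x) x 115 (y) x 8 mm with two V supports 12 mm wide at y = -42 and 42 mm. The pen lies along its y, tip to +y, axis 45 mm above the table, free to grasp between the supports. Origin: centre of its underside; turned up to 1 rad.
- cradle (a point): On the case: where the pen's origin lies when it rests in the cradle (axis 34 mm above the case's underside); x and y as the case's. The V supports centre the pen across; along y there are about 5 mm of play.
- cradle_tip (a point): On the case: where the pen's tip end lies when it rests in the cradle, 95 mm from cradle towards the case's +y.
- medallion: Bystander: loose plywood disc 64 mm across, 6 mm thick, near the pen rest.
- dish: Bystander: loose clear round dish of steel brads, 88 mm across, 22 mm high.
- stamp_pad: Bystander: loose black tray with a blue pad, 75 x 110 x 18 mm.
- sanding_block: Bystander: loose cork sanding block, 55 x 90 x 28 mm.
- glue: Bystander: loose white glue bottle, 48 mm across, 120 mm high.
- screwdriver: Bystander: loose red-handled screwdriver, 150 mm long.

How it is judged (in metres and radians):
On the way, in this order (a step that is already met when the one before it is completed fails the run):
1. the lid stands open (over 1.4 rad) (value of joint lid above 1.4 rad), for 0.2 s.
2. the pen lies released in the cradle, tip in the slot, with the lid still open (x of pen in the frame of cradle between -0.006 and 0.006 m and y of pen in the frame of cradle between -0.01 and 0.01 m and z of pen in the frame of cradle between -0.005 and 0.004 m and x of pen_tip in the frame of cradle_tip between -0.008 and 0.008 m and y of pen_tip in the frame of cradle_tip between -0.01 and 0.01 m and contact force between the fingers and pen below 0.1 N and value of joint lid above 1 rad), for 0.2 s.
3. the lid is shut over the pen (x of pen in the frame of cradle between -0.006 and 0.006 m and y of pen in the frame of cradle between -0.01 and 0.01 m and z of pen in the frame of cradle between -0.005 and 0.004 m and x of pen_tip in the frame of cradle_tip between -0.008 and 0.008 m and y of pen_tip in the frame of cradle_tip between -0.01 and 0.01 m and value of joint lid below 0.06 rad), for 0.2 s.
At the end, for the whole second after the job is handed in: The pen lies in the cradle right way round and at rest (within 6 mm across, 10 mm lengthwise, no more than 4 mm too high; its tip within 8 mm across and 10 mm lengthwise of its place) and the lid is shut to within 0.06 rad (all of step 3 and linear speed of pen below 0.02 m/s); the robot touches nothing.
It fails at once if the pen is dropped (falls freely faster than 0.8 m/s) (contact force between the fingers and pen below 0.1 N and linear speed of pen above 0.8 m/s).
It fails at once if a bystander (medallion, dish, stamp pad, sanding block, glue or screwdriver) is shifted by more than 40 mm (distance of any of medallion, dish, stamp_pad, sanding_block, glue, screwdriver from where it was at the start of the episode above 0.04 m).
It also fails if it takes over 70 s, if anything falls off the work surface, if the arm or the gripper's body presses on something with over 40 N, if the wrist force passes 120 N, or if a joint passes its speed limit or range.

## Working session

There is one attempt and no reset: what is moved stays moved. The work goes in short steps, Python scripts to look and compute and a tool call to move; the robot and the scene stay as the last step left them, time stands still between calls to the robot, and variables do not carry over. Pictures are saved under pics/ and viewed, at most 10 in all, crops included, and the job is handed in when it is done.

Besides the shell and the picture viewer there is one more tool, called after "Call:" as name(argument=value, ...), one argument or row to a line, values as JSON. send_rows: Moves the arm, as the interface text tells. Its arguments: {"type":"object","properties":{"steps":{"type":"array"}},"required":["steps"]}

```bash
mkdir -p pics; python3 - <<'E'
from cell import *
import cv2
for n in("top","side"):
    cv2.imwrite(f"pics/{n}0.png",cv2.resize(read_camera(n),(800,600),interpolation=cv2.INTER_CUBIC)); print(n,camera_info(n))
s=read_state();print(s['tcp_pos'],s['orientation'],s['width'],s['time_s'])
E
```

```text
top {'fov_y': 50.002310235827196, 'cx': 256.34089236634185, 'cy': 186.72918062663248, 'k1': -0.13180330105936663, 'world_from_camera': array([[ 1.31945076e-02,  9.84869541e-01, -1.72794365e-01,
         3.70128611e+02],
       [-9.99887917e-01,  1.42184301e-02,  4.68921537e-03,
         7.47442919e+00],
       [ 7.07512998e-03,  1.72713126e-01,  9.84946759e-01,
         1.20759447e+03],
       [ 0.00000000e+00,  0.00000000e+00,  0.00000000e+00,
         1.00000000e+00]])}
side {'fov_y': 51.80191864353868, 'cx': 249.41243486288903, 'cy': 193.61665708951077, 'k1': 0.015092753249969691, 'world_from_camera': array([[-9.16042846e-01,  2.67398519e-01, -2.98937346e-01,
         2.31779723e+02],
       [-4.00874520e-01, -5.86528810e-01,  7.03763863e-01,
         8.18221241e+02],
       [ 1.28500490e-02,  7.64514216e-01,  6.44478773e-01,
         8.18088676e+02],
       [ 0.00000000e+00,  0.00000000e+00,  0.00000000e+00,
         1.00000000e+00]])}
[ 190.48888597 -515.73704911  229.96376602] [[ 9.38079977e-01  3.46418668e-01 -2.52783247e-04]
 [ 3.46418747e-01 -9.38079487e-01  9.62943715e-04]
 [ 9.64508999e-05 -9.90887073e-04 -9.99999504e-01]] 94.29973519952777 0.1
```

View pics/top0.png

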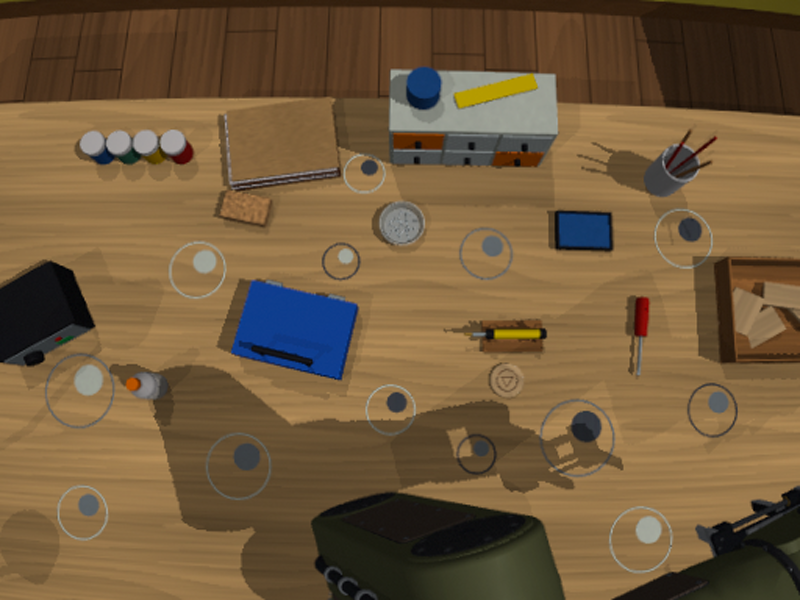

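View pics/side0.png

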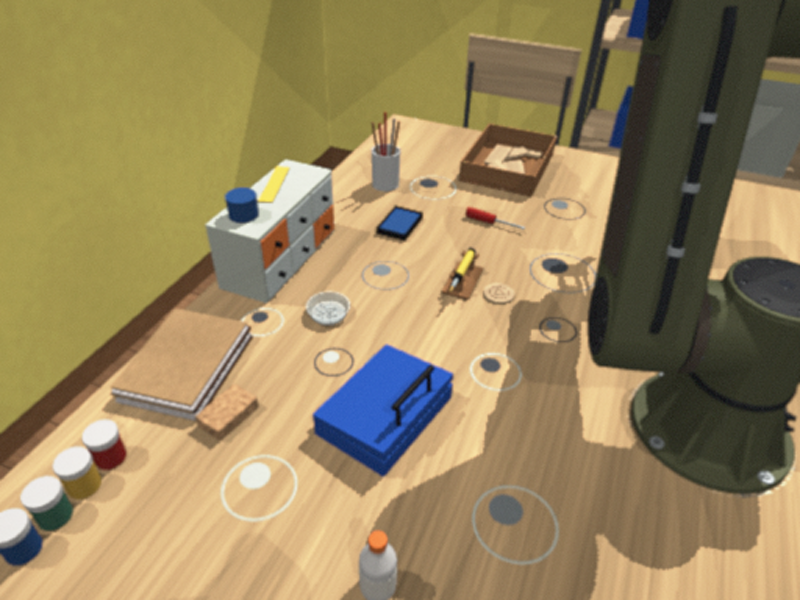

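```bash
cat > h.py <<'E'
from cell import *
import numpy as np, cv2
from scipy.optimize import least_squares
def K(n):
    i=camera_info(n); f=192/np.tan(np.radians(i['fov_y']/2))
    return i,np.array([[f,0,i['cx']],[0,f,i['cy']],[0,0,1.]]),np.array([i['k1'],0,0,0.])
def ray(n,uv):
    i,k,d=K(n); p=cv2.undistortPoints(np.array([[uv]],float),k,d)[0,0]; T=i['world_from_camera']
    return T[:3,3],T[:3,:3]@np.array([p[0],-p[1],-1])
def onz(n,uv,z):
    o,r=ray(n,uv); return o+r*(z-o[2])/r[2]
def proj(n,P):
    i,k,d=K(n); T=i['world_from_camera']; c=(np.atleast_2d(P)-T[:3,3])@T[:3,:3]
    c=c*[1,-1,-1]; return cv2.projectPoints(c,np.zeros(3),np.zeros(3),k,d)[0][:,0]
def crops(name,l,w=120,h=90):
    t=[cv2.resize(read_camera(n)[y:y+h,x:x+w],(400,300),interpolation=cv2.INTER_CUBIC) for n,x,y in l]
    cv2.imwrite(name,np.vstack([np.hstack(t[:2]),np.hstack(t[2:])]) if len(t)==4 else np.hstack(t))
E
python3 - <<'E'
from h import *
crops("pics/c0.png",[("top",130,165),("top",260,165),("side",185,215),("side",240,130)])
E
```

```text
(no output)
```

View pics/c0.png

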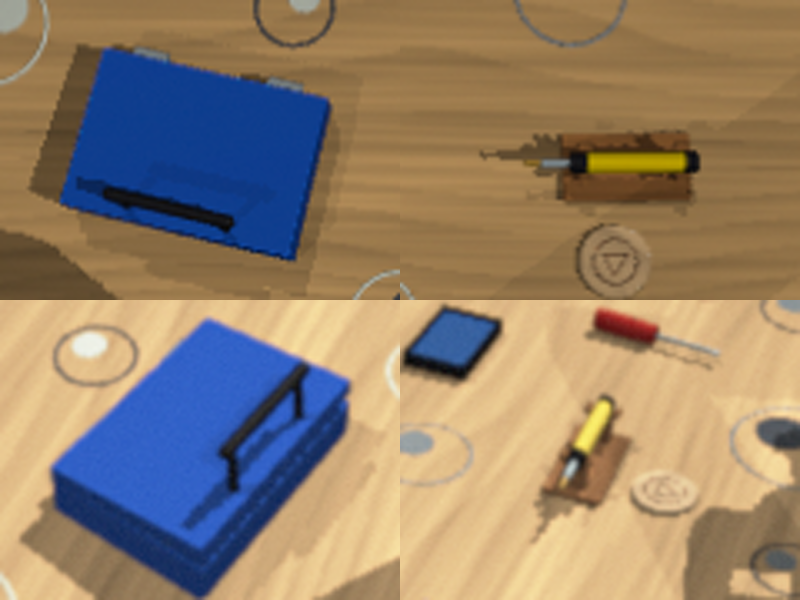

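```bash
python3 - <<'E'
from h import *
def px(o,p): return np.array(o)+np.array(p)*0.3
tc=[((103,50),(0,100,14)),((329,99),(0,-100,14)),((295,259),(-140,-100,14)),((62,205),(-140,100,14)),((105,193),(-128,50,59)),((231,226),(-128,-50,59))]
sc=[((53,170),(0,100,14)),((208,20),(0,-100,14)),((349,82),(-140,-100,14)),((200,252),(-140,100,14)),((225,153),(-128,50,59)),((305,70),(-128,-50,59))]
sb=[((200,298),(-70,100,0)),((345,133),(-70,-100,0))]
def case(p,l=True):
    x,y,a,q=p; R=np.array([[np.cos(a),-np.sin(a),0],[np.sin(a),np.cos(a),0],[0,0,1]])
    L=np.array([[np.cos(q),0,np.sin(q)],[0,1,0],[-np.sin(q),0,np.cos(q)]]) # lifts -x side
    f=lambda P:(R@(L@np.array(P,float)+[70,0,36]))+[x,y,0]
    g=lambda P:(R@np.array(P,float))+[x,y,0]
    r=[proj("top",f(P))[0]-px((130,165),u) for u,P in tc]+[proj("side",f(P))[0]-px((185,215),u) for u,P in sc]+[proj("side",g(P))[0]-px((185,215),u) for u,P in sb]
    return np.ravel(r)
s=least_squares(case,[450,200,-.2,.1],loss='soft_l1');print(s.x,np.round(case(s.x),1).reshape(-1,2).tolist())
tp=[((171,162),55),((299,162),-55),((126,163),95)]; sp=[((208,99),-55),((162,187),95)]
def pen(p):
    x,y,a=p; f=lambda t:np.array([x-np.sin(a)*t,y+np.cos(a)*t,45])
    return np.ravel([proj("top",f(t))[0]-px((260,165),u) for u,t in tp]+[proj("side",f(t))[0]-px((240,130),u) for u,t in sp])
s=least_squares(pen,[450,-150,0]);print(s.x,np.round(pen(s.x),1).reshape(-1,2).tolist())
E
```

```text
[ 5.01553918e+02  1.95031322e+02 -2.12458643e-01  4.19499024e-02] [[-0.3, -0.9], [-0.7, -0.2], [-2.4, -0.1], [-1.2, -0.3], [0.7, 1.3], [-1.5, -0.1], [-1.0, -2.3], [-0.1, -2.2], [0.5, -0.4], [0.4, -0.6], [0.8, 0.3], [-0.0, 0.3], [0.4, -0.1], [0.3, -1.5]]
[ 4.98596738e+02 -2.10442124e+02  1.89760756e-02] [[0.0, 0.4], [-0.2, 0.1], [-0.5, 0.2], [-0.2, -0.4], [-0.2, -1.3]]
```

The lid is nearly shut (fit 0.04 rad). Case centre is at about (502,195) with yaw -0.212. The handle is near (445,207,100). The pen is at (499,-210) with yaw 0.02. I'll spin the tool first, then travel to above the handle.

Call:
send_rows(
  steps=[
    [[0,0,0],-0.1,-0.3],
    [[0,0,0],-0.1,-0.3],
    [[0,0,0],-0.1,-0.3],
    [[0,0,0],-0.1,-0.3],
    [[0,0,0],-0.1,-0.3],
  ],
)

```text
time_s: 0.72
tcp_pos: [190.5, -515.9, 230.4]
orientation: [[0.653, 0.757, -0.0], [0.757, -0.653, 0.0], [0.0, -0.0, -1.0]]
ft_force: [-0.2, 0.3, -0.5]
width: 64.0
gripper_force: 0.0
```

Call:
send_rows(
  steps=[
    [[0,0,0],-0.1,-0.3],
    [[0,0,0],-0.1,-0.3],
    [[0,0,0],-0.1,-0.3],
    [[0,0,0],-0.1,-0.3],
    [[0,0,0],-0.1,-0.3],
  ],
)

```text
time_s: 1.13
tcp_pos: [190.5, -515.9, 230.4]
orientation: [[0.21, 0.978, -0.0], [0.978, -0.21, 0.0], [0.0, -0.0, -1.0]]
ft_force: [-0.2, -0.8, -0.8]
width: 61.0
gripper_force: 0.0
```

Call:
send_rows(
  steps=[
    [[2,0.25,0.2],0,-0.3],
    [[3,0.4,0.2],0,-0.3],
    [[3,0.4,0.2],0,-0.3],
    [[3,0.4,0.2],0,-0.3],
    [[3,0.4,0.2],0,-0.3],
  ],
)

```text
time_s: 1.55
tcp_pos: [238.9, -381.8, 220.2]
orientation: [[0.216, 0.976, -0.0], [0.976, -0.216, 0.0], [0.0, -0.0, -1.0]]
ft_force: [0.4, -0.1, 0.0]
width: 61.2
gripper_force: 0.0
```

Call:
send_rows(
  steps=[
    [[3.4,0.43,0.2],0,-0.3],
    [[3.4,0.43,0.2],0,-0.3],
    [[3.4,0.43,0.2],0,-0.3],
    [[3.4,0.43,0.2],0,-0.3],
    [[3.4,0.43,0.2],0,-0.3],
  ],
)

```text
time_s: 1.97
tcp_pos: [296.5, -220.3, 210.5]
orientation: [[0.216, 0.976, 0.0], [0.976, -0.216, -0.0], [-0.0, 0.0, -1.0]]
ft_force: [1.5, -0.3, 0.0]
width: 61.4
gripper_force: 0.0
```

Call:
send_rows(
  steps=[
    [[3.4,0.43,0.2],0,-0.3],
    [[3.4,0.43,0.2],0,-0.3],
    [[3.4,0.43,0.2],0,-0.3],
    [[3.4,0.43,0.2],0,-0.3],
    [[3.4,0.43,0.2],0,-0.3],
  ],
)

```text
time_s: 2.38
tcp_pos: [354.1, -58.7, 200.6]
orientation: [[0.215, 0.977, 0.001], [0.977, -0.215, -0.0], [-0.0, 0.001, -1.0]]
ft_force: [0.2, -1.1, -0.1]
width: 60.9
gripper_force: 0.0
```

Call:
send_rows(
  steps=[
    [[3.4,0.43,0.2],0,-0.3],
    [[3.4,0.43,0.2],0,-0.3],
    [[3.4,0.43,0.2],0,-0.3],
    [[3.4,0.43,0.2],0,-0.3],
    [[3.4,0.43,0.2],0,-0.3],
  ],
)

```text
time_s: 2.8
tcp_pos: [411.7, 102.9, 190.5]
orientation: [[0.215, 0.977, 0.0], [0.977, -0.215, 0.0], [0.0, 0.0, -1.0]]
ft_force: [1.0, -0.6, 0.2]
width: 61.2
gripper_force: 0.0
```

Call:
send_rows(
  steps=[
    [[3.4,0.43,0],0,-0.3],
    [[3,0.43,0],0,-0.3],
    [[2,0.2,0],0,-0.3],
    [[1,0.2,0],0,-0.3],
    [[0,0,0],0,-0.3],
  ],
)

```text
time_s: 3.22
tcp_pos: [444.3, 191.1, 190.2]
orientation: [[0.214, 0.977, -0.0], [0.977, -0.214, -0.0], [-0.0, -0.0, -1.0]]
ft_force: [-0.3, -0.3, 0.8]
width: 61.0
gripper_force: 0.0
```

```bash
python3 - <<'E'
from h import *
crops("pics/c1.png",[("top",130,165),("side",185,200)])
s=read_state();print(s['tcp_pos'])
E
```

```text
[443.83665812 189.36800662 190.28833509]
```

View pics/c1.png

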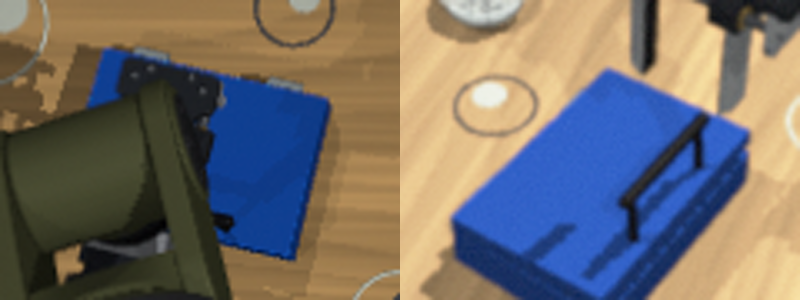

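The fingers straddle the bar from the side view (bar from about (625,200) to (705,120)). I'll descend and pinch.

Call:
send_rows(
  steps=[
    [[0.6,-0.1,1.5],0,-0.3],
    [[0.6,-0.1,2],0,-0.3],
    [[0.5,0,2],0,-0.3],
    [[0,0,2],0,-0.3],
    [[0,0,1.2],0,-0.3],
  ],
)

```text
time_s: 3.73
tcp_pos: [445.0, 205.6, 101.9]
orientation: [[0.216, 0.976, -0.002], [0.976, -0.216, -0.001], [-0.001, -0.001, -1.0]]
ft_force: [1.2, -0.3, 0.5]
width: 61.3
gripper_force: 0.0
```

Call:
send_rows(
  steps=[
    [[0,0,0],0,-0.3],
    [[0,0,0],0,0.4],
    [[0,0,0],0,1],
    [[0,0,0],0,1],
    [[0,0,0],0,1],
  ],
)

```text
time_s: 4.15
tcp_pos: [446.2, 207.0, 104.4]
orientation: [[0.216, 0.976, 0.002], [0.976, -0.216, 0.001], [0.001, 0.001, -1.0]]
ft_force: [0.4, -0.8, -0.7]
width: 37.8
gripper_force: 0.0
```

Call:
send_rows(
  steps=[
    [[0,0,0],0,1],
    [[0,0,0],0,1],
  ],
)

```text
time_s: 4.32
tcp_pos: [445.9, 207.1, 103.8]
orientation: [[0.215, 0.977, 0.001], [0.977, -0.215, 0.0], [0.0, 0.001, -1.0]]
ft_force: [-0.5, 0.5, -0.2]
width: 24.4
gripper_force: 0.0
```

```bash
python3 - <<'E'
from h import *
crops("pics/c2.png",[("top",130,165),("side",185,200)])
s=read_state();print(s['tcp_pos'],s['width'],s['gripper_force'],s['ft_force'])
E
```

```text
[446.40603577 207.02535386 103.64317285] 16.78739496626622 14.681771993637085 [ 27.9303594   -6.89794081 -16.67805262]
```

View pics/c2.png

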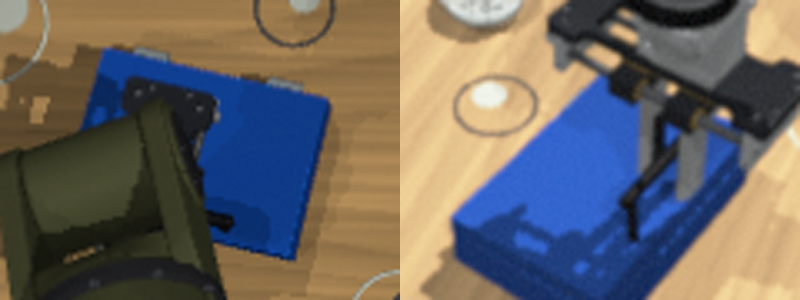

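Call:
send_rows(
  steps=[
    [[0,0.2,0],0,1],
    [[0,0.1,0],0,1],
    [[0,0,0],0,1],
    [[0,0,0],0,1],
  ],
)

```text
time_s: 4.75
tcp_pos: [449.6, 206.3, 103.5]
orientation: [[0.215, 0.977, 0.002], [0.977, -0.215, 0.0], [0.0, 0.002, -1.0]]
ft_force: [7.6, -2.1, -4.6]
width: 10.3
gripper_force: 30.0
```

Call:
send_rows(
  steps=[
    [[0,0.4,-0.74],0,1],
    [[0,0.78,-1.18],0,1],
    [[0,0.89,-1.1],0,1],
    [[0,0,0],0,1],
  ],
)

```text
time_s: 5.08
tcp_pos: [471.6, 201.4, 134.6]
orientation: [[0.216, 0.976, 0.005], [0.976, -0.216, -0.0], [0.001, 0.005, -1.0]]
ft_force: [13.2, -0.8, -12.4]
width: 10.2
gripper_force: 30.0
```

Call:
send_rows(
  steps=[
    [[0,1.15,-0.85],0,1],
    [[0,1.2,-0.8],0,1],
    [[0,1.2,-0.75],0,1],
    [[0,0,0],0,1],
  ],
)

```text
time_s: 5.42
tcp_pos: [504.8, 194.4, 159.7]
orientation: [[0.216, 0.976, 0.001], [0.976, -0.216, 0.001], [0.001, 0.001, -1.0]]
ft_force: [-10.4, -0.4, 17.7]
width: 10.0
gripper_force: 30.0
```

Call:
send_rows(
  steps=[
    [[0,1.16,-0.79],0,1],
    [[0,1.3,-0.53],0,1],
    [[0,1.36,-0.4],0,1],
    [[0,0,0],0,1],
  ],
)

```text
time_s: 5.75
tcp_pos: [542.3, 186.2, 175.4]
orientation: [[0.216, 0.976, 0.001], [0.976, -0.216, 0.001], [0.001, 0.001, -1.0]]
ft_force: [-1.0, 3.3, 6.7]
width: 10.0
gripper_force: 30.0
```

Call:
send_rows(
  steps=[
    [[0,1.38,-0.29],0,1],
    [[0,1.4,-0.12],0,1],
    [[0,1.4,0],0,1],
    [[0,1.4,0.16],0,1],
    [[0,0,0],0,1],
  ],
)

```text
time_s: 6.17
tcp_pos: [596.6, 174.2, 177.2]
orientation: [[0.216, 0.976, 0.001], [0.976, -0.216, 0.001], [0.001, 0.001, -1.0]]
ft_force: [2.6, 2.8, 3.5]
width: 10.2
gripper_force: 30.0
```

Call:
send_rows(
  steps=[
    [[0,1.38,0.29],0,1],
    [[0,1.34,0.43],0,1],
    [[0,1.29,0.57],0,1],
    [[0,1.0,0.56],0,1],
    [[0,0,0],0,1],
  ],
)

```text
time_s: 6.58
tcp_pos: [645.2, 163.3, 157.9]
orientation: [[0.216, 0.976, 0.001], [0.976, -0.216, 0.0], [0.0, 0.001, -1.0]]
ft_force: [2.3, 1.6, 1.9]
width: 9.8
gripper_force: 30.0
```

Call:
send_rows(
  steps=[
    [[0,0.3,0.2],0,1],
    [[0,0.2,0.15],0,1],
    [[0,0,0],0,1],
  ],
)

```text
time_s: 6.83
tcp_pos: [648.9, 162.5, 155.4]
orientation: [[0.215, 0.977, -0.001], [0.977, -0.215, 0.0], [0.0, -0.001, -1.0]]
ft_force: [0.1, 1.8, 1.8]
width: 9.8
gripper_force: 30.0
```

Call:
send_rows(
  steps=[
    [[0,0.2,0.15],0,1],
    [[0,0.2,0.15],0,1],
    [[0,0,0],0,1],
    [[0,0,0],0,1],
  ],
)

```text
time_s: 7.17
tcp_pos: [649.7, 162.5, 154.8]
orientation: [[0.214, 0.977, -0.008], [0.977, -0.214, 0.0], [-0.001, -0.008, -1.0]]
ft_force: [-39.9, 1.5, 31.3]
width: 9.8
gripper_force: 30.0
```

Call:
send_rows(
  steps=[
    [[0,-0.15,-0.1],0,1],
    [[0,-0.15,-0.1],0,0.4],
    [[0,0,0],0,0.4],
    [[0,0,0],0,0.4],
    [[0,0,0],0,0.4],
  ],
)

```text
time_s: 7.58
tcp_pos: [650.2, 161.8, 154.0]
orientation: [[0.215, 0.977, -0.0], [0.977, -0.215, -0.0], [-0.0, -0.0, -1.0]]
ft_force: [-0.0, -0.2, 0.1]
width: 27.8
gripper_force: 0.0
```

Call:
send_rows(
  steps=[
    [[0,0,-1],0,0.4],
    [[0,0,-2],0,0.4],
    [[0,0,-3],0,0.4],
    [[0,0,-3],0,0.4],
    [[0,0,0],0,0.4],
  ],
)

```text
time_s: 8.0
tcp_pos: [651.7, 162.2, 251.8]
orientation: [[0.215, 0.976, 0.009], [0.977, -0.215, 0.002], [0.004, 0.009, -1.0]]
ft_force: [1.1, -0.1, 0.7]
width: 28.5
gripper_force: 0.0
```

Call:
send_rows(
  steps=[
    [[0,0,0],-0.118,0],
    [[0,0,0],-0.118,0],
    [[-2,-0.8,0],0,0],
    [[-3.1,-1.33,0],0,0],
    [[-3.1,-1.33,0],0,0],
  ],
)

```text
time_s: 8.42
tcp_pos: [616.6, 78.8, 244.3]
orientation: [[-0.02, 1.0, -0.0], [1.0, 0.02, -0.0], [-0.0, -0.0, -1.0]]
ft_force: [-0.1, -1.4, 0.8]
width: 47.1
gripper_force: 0.0
```

Call:
send_rows(
  steps=[
    [[-3.1,-1.33,0],0,0],
    [[-3.1,-1.33,0],0,0],
    [[-3.1,-1.33,0.5],0,0],
    [[-3.1,-1.33,0.5],0,0],
    [[-3.1,-1.33,0.5],0,0],
  ],
)

```text
time_s: 8.83
tcp_pos: [552.9, -78.3, 229.8]
orientation: [[-0.019, 1.0, 0.001], [1.0, 0.019, -0.0], [-0.0, 0.001, -1.0]]
ft_force: [1.4, 0.3, -0.1]
width: 47.0
gripper_force: 0.0
```

Call:
send_rows(
  steps=[
    [[-3.1,-1.33,1],0,0],
    [[-3.1,-1.33,1],0,0],
    [[-3.1,-1.33,1],0,0],
    [[-2,-1.1,1.5],0,0],
    [[-1,-0.7,1],0,0],
  ],
)

```text
time_s: 9.25
tcp_pos: [496.9, -203.2, 173.7]
orientation: [[-0.017, 1.0, -0.0], [1.0, 0.017, -0.0], [-0.0, -0.0, -1.0]]
ft_force: [0.8, 0.2, -0.8]
width: 46.9
gripper_force: 0.0
```

Call:
send_rows(
  steps=[
    [[0,0,0],0,0],
    [[0,0,0],0,0],
  ],
)

```text
time_s: 9.42
tcp_pos: [498.2, -200.7, 174.5]
orientation: [[-0.018, 1.0, -0.0], [1.0, 0.018, 0.0], [0.0, -0.0, -1.0]]
ft_force: [0.0, -0.4, 0.0]
width: 46.9
gripper_force: 0.0
```

```bash
python3 - <<'E'
from h import *
crops("pics/c3.png",[("top",130,150),("top",260,165),("side",180,215),("side",240,130)])
s=read_state();print(s['tcp_pos'],s['orientation'][:,1])
E
```

```text
[ 498.86712384 -200.02677443  175.11610622] [0.99978933 0.02049476 0.00112131]
```

View pics/c3.png

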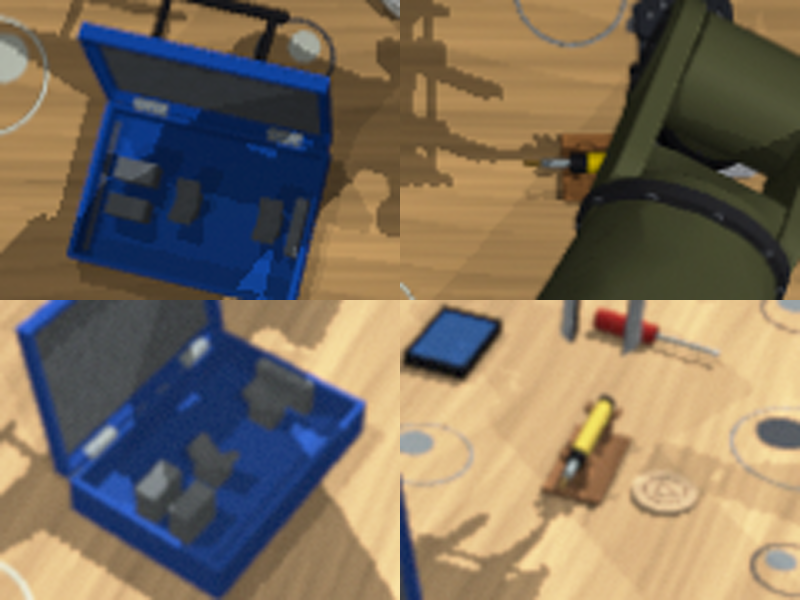

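```bash
python3 - <<'E'
from h import *
px=lambda o,p: np.array(o)+np.array(p)*0.3
T=[("top",(68,256),(-70,100,36)),("top",(104,94),(70,100,36)),("top",(329,150),(70,-100,36)),
("side",(219,268),(-70,100,36)),("side",(364,103),(-70,-100,36)),("side",(72,178),(70,100,36)),("side",(219,298),(-70,100,0)),("side",(362,135),(-70,-100,0)),("side",(75,210),(70,100,0)),
("top",(131,190),(0,60,34)),("top",(298,228),(0,-82,30))]
def R(a): return np.array([[np.cos(a),-np.sin(a),0],[np.sin(a),np.cos(a),0],[0,0,1]])
def f(p):
    x,y,a=p; o=(130,150)
    return np.ravel([proj(n,R(a)@np.array(P,float)+[x,y,0])[0]-px((130,150) if n=="top" else (180,215),u) for n,u,P in T])
def g(p):
    b=R(p[2]).T@(np.array([649.3,162.3,0])-[p[0],p[1],0]); return np.r_[f(p),(b[0]-150.9)/1.5]
s=least_squares(g,[500,195,-.21],loss='soft_l1');p=s.x
print(p,g(p)[-1]*1.5,np.round(f(p),1).reshape(-1,2).tolist())
print(R(p[2])@[0,-22,34]+[p[0],p[1],0])
b=R(p[2]).T@(np.array([449.3,206.4,0])-[p[0],p[1],0]);print("start bar",b)
E
```

```text
[ 5.01393634e+02  1.94845721e+02 -2.08106820e-01] 0.5393153291180397 [[-1.2, 0.4], [0.4, 2.2], [-0.5, 0.4], [0.2, -0.1], [0.7, -1.6], [-1.0, -0.8], [0.1, -0.2], [0.2, -2.2], [-0.9, -1.4], [-0.5, -0.3], [-2.8, -0.6]]
[496.84825901 173.3203968   34.        ]
start bar [-53.35685755   0.54202376   0.        ]
```

The case fit is (501,195), yaw -0.208, and the cradle looks as described. Now I'll descend on the pen.

Call:
send_rows(
  steps=[
    [[-0.4,0,2],0,0],
    [[-0.4,0,2.5],0,0],
    [[-0.3,0,2.5],0,0],
    [[0,0,2.5],0,0],
    [[0,0,1.4],0,0],
  ],
)

```text
time_s: 10.03
tcp_pos: [498.0, -211.0, 63.2]
orientation: [[-0.02, 1.0, -0.002], [1.0, 0.02, 0.001], [0.001, -0.002, -1.0]]
ft_force: [-0.3, -0.2, 0.3]
width: 47.2
gripper_force: 0.0
```

Call:
send_rows(
  steps=[
    [[0,0,1],0,0],
    [[0,0,0],0,0],
    [[0,0,0],0,0.4],
    [[0,0,0],0,0.6],
    [[0,0,0],0,0.7],
  ],
)

```text
time_s: 10.45
tcp_pos: [498.9, -212.1, 56.6]
orientation: [[-0.019, 1.0, 0.002], [1.0, 0.019, -0.001], [-0.001, 0.002, -1.0]]
ft_force: [0.5, -1.3, -0.2]
width: 30.3
gripper_force: 0.0
```

Call:
send_rows(
  steps=[
    [[0,0,0],0,0.8],
    [[0,0,0],0,1],
    [[0,0,0],0,1],
    [[0,0,0],0,1],
    [[0,0,0],0,1],
  ],
)

```text
time_s: 10.87
tcp_pos: [499.4, -212.2, 56.4]
orientation: [[-0.019, 1.0, 0.003], [1.0, 0.019, -0.001], [-0.001, 0.003, -1.0]]
ft_force: [4.2, 0.3, 3.0]
width: 17.1
gripper_force: 30.0
```

Call:
send_rows(
  steps=[
    [[0,0,-1.5],0,1],
    [[0,0,-3],0,1],
    [[0,0,-3],0,1],
    [[0,0,-3],0.1135,1],
    [[0,0,-1],0.1135,1],
  ],
)

```text
time_s: 11.28
tcp_pos: [499.2, -212.5, 174.9]
orientation: [[0.211, 0.977, 0.005], [0.977, -0.211, -0.002], [-0.001, 0.005, -1.0]]
ft_force: [0.5, -0.1, -1.0]
width: 17.1
gripper_force: 30.0
```

Call:
send_rows(
  steps=[
    [[1.5,-0.33,0],0,1],
    [[3,-0.65,0],0,1],
    [[3,-0.65,0],0,1],
    [[3,-0.65,0],0,1],
    [[3,-0.65,0],0,1],
  ],
)

```text
time_s: 11.7
tcp_pos: [497.1, -72.5, 170.5]
orientation: [[0.207, 0.978, 0.0], [0.978, -0.207, -0.0], [-0.0, 0.0, -1.0]]
ft_force: [0.4, 0.1, -0.6]
width: 17.3
gripper_force: 30.0
```

Call:
send_rows(
  steps=[
    [[3,-0.65,0],0,1],
    [[3,-0.65,0],0,1],
    [[3,-0.65,0],0,1],
    [[3,-0.65,0],0,1],
    [[3,-0.65,0],0,1],
  ],
)

```text
time_s: 12.12
tcp_pos: [496.3, 81.1, 170.6]
orientation: [[0.207, 0.978, 0.0], [0.978, -0.207, -0.0], [0.0, 0.0, -1.0]]
ft_force: [0.8, -0.1, -0.8]
width: 17.0
gripper_force: 30.0
```

Call:
send_rows(
  steps=[
    [[3,-0.65,0],0,1],
    [[3,-0.65,0],0,1],
    [[2,-0.44,0],0,1],
    [[1.17,-0.28,0],0,1],
    [[0,0,0],0,1],
  ],
)

```text
time_s: 12.53
tcp_pos: [495.5, 175.1, 170.3]
orientation: [[0.204, 0.979, -0.0], [0.979, -0.204, 0.0], [0.0, -0.0, -1.0]]
ft_force: [-0.2, -1.2, -0.2]
width: 17.2
gripper_force: 30.0
```

```bash
python3 - <<'E'
from h import *
for _ in range(3): read_camera("top")
crops("pics/c4.png",[("top",130,150),("side",180,195)])
s=read_state();print(s['tcp_pos'],s['orientation'][:,1],s['width'])
E
```

```text
[495.96401437 172.46197825 170.3928085 ] [ 9.78165750e-01 -2.07826289e-01 -1.25886773e-05] 17.178025574840216
```

View pics/c4.png

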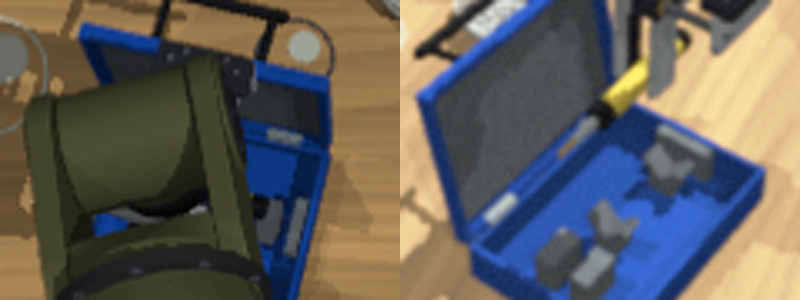

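```bash
python3 - <<'E'
from h import *
a=-.208;c=np.array([501.4,194.8,0]);u=np.array([np.cos(a),np.sin(a),0]);v=np.array([-np.sin(a),np.cos(a),0])
s=read_state();t=s['tcp_pos'];vx=s['orientation'][:,0]
d=lambda n,P:np.round((proj(n,P)[0]-((130,150) if n=="top" else (180,195)))/.3+((0,0) if n=="top" else (400,0)))
o=t+1.8*vx-[0,0,11]
print("pen tip/front/tail side",[d("side",o+vx*k) for k in(95,55,-55)],"tail top",d("top",o-55*vx))
for y in(77,43,12,-62,-82): print(y,[d("side",c+v*y+[0,0,z]) for z in(20,27,34)])
print(c+v*-20, [ (t-c)@w for w in(u,v)])
E
```

```text
pen tip/front/tail side [array([561., 149.]), array([596., 115.]), array([684.,  31.])] tail top [266. 209.]
77 [array([562., 280.]), array([561., 274.]), array([561., 268.])]
43 [array([589., 250.]), array([589., 245.]), array([589., 239.])]
12 [array([613., 225.]), array([613., 219.]), array([613., 213.])]
-62 [array([667., 168.]), array([667., 162.]), array([667., 156.])]
-82 [array([680., 153.]), array([681., 147.]), array([681., 141.])]
[497.26993155 175.23108244   0.        ] [np.float64(-0.7059397905044831), np.float64(-22.979094942150947)]
```

```bash
python3 - <<'E'
import cv2
im=cv2.imread("pics/c4.png")[:, 400:]
cv2.imwrite("pics/c5.png",cv2.resize(im[100:300,100:400],(795,530),interpolation=cv2.INTER_CUBIC))
E
```

```text
(no output)
```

View pics/c5.png

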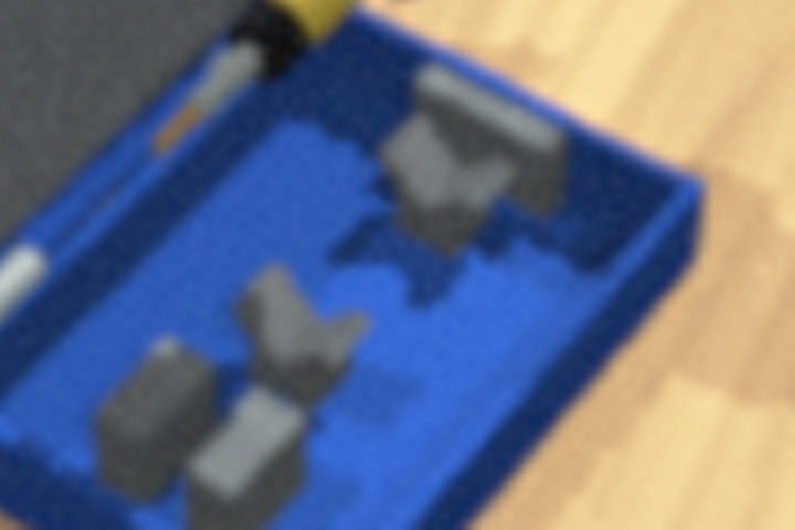

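The pen is the right way round, tip toward the slotted block. The V notches (about (615,225) and (668,170) in the c4 frame) agree with the fit to about 2 mm. I'll lower it.

Call:
send_rows(
  steps=[
    [[0,0,2],0,1],
    [[0,0,2.5],0,1],
    [[0,0,2],0,1],
    [[0,0,2],0,1],
    [[0,0,1],0,1],
  ],
)

```text
time_s: 13.2
tcp_pos: [495.1, 172.4, 73.3]
orientation: [[0.208, 0.978, -0.002], [0.978, -0.208, -0.001], [-0.001, -0.002, -1.0]]
ft_force: [-0.0, 0.1, -1.0]
width: 17.2
gripper_force: 30.0
```

Call:
send_rows(
  steps=[
    [[0,0,0.8],0,1],
    [[0,0,0.6],0,1],
    [[0,0,0.5],0,1],
    [[0,0,0.3],0,1],
    [[0,0,0],0,1],
  ],
)

```text
time_s: 13.62
tcp_pos: [495.9, 173.5, 53.3]
orientation: [[0.207, 0.978, 0.0], [0.978, -0.207, 0.0], [0.0, 0.0, -1.0]]
ft_force: [-0.4, 0.5, -1.6]
width: 17.3
gripper_force: 30.0
```

Call:
send_rows(
  steps=[
    [[0,0,0.2],0,1],
    [[0,0,0.2],0,1],
    [[0,0,0],0,1],
  ],
)

```text
time_s: 13.87
tcp_pos: [495.8, 173.6, 49.3]
orientation: [[0.206, 0.978, 0.0], [0.978, -0.206, 0.0], [0.0, 0.0, -1.0]]
ft_force: [0.1, -0.1, -0.7]
width: 17.1
gripper_force: 30.0
```

Call:
send_rows(
  steps=[
    [[0,0,0.2],0,1],
    [[0,0,0],0,1],
  ],
)

```text
time_s: 14.03
tcp_pos: [495.8, 173.6, 47.2]
orientation: [[0.206, 0.978, -0.0], [0.978, -0.206, -0.0], [-0.0, -0.0, -1.0]]
ft_force: [0.3, -1.0, 0.1]
width: 17.0
gripper_force: 30.0
```

Call:
send_rows(
  steps=[
    [[0,0,0.15],0,1],
    [[0,0,0],0,1],
  ],
)

```text
time_s: 14.2
tcp_pos: [496.2, 173.6, 46.1]
orientation: [[0.207, 0.978, 0.001], [0.978, -0.207, 0.0], [0.0, 0.001, -1.0]]
ft_force: [1.8, -0.5, 0.9]
width: 17.0
gripper_force: 30.0
```

Call:
send_rows(
  steps=[
    [[0,0,0],0,0.5],
    [[0,0,0],0,0.2],
    [[0,0,0],0,0.2],
    [[0,0,0],0,0.2],
    [[0,0,0],0,0.2],
  ],
)

```text
time_s: 14.62
tcp_pos: [495.7, 173.6, 45.8]
orientation: [[0.206, 0.978, -0.0], [0.978, -0.206, -0.0], [-0.0, -0.0, -1.0]]
ft_force: [0.3, 0.9, -1.0]
width: 37.4
gripper_force: 0.0
```

Call:
send_rows(
  steps=[
    [[0,0,-1],0,0.2],
    [[0,0,-2.5],0,0.2],
    [[0,0,-3.5],0,0.2],
    [[0,0,-3.5],0,0.2],
    [[0,0,-3.5],0,0.2],
  ],
)

```text
time_s: 15.03
tcp_pos: [495.4, 173.5, 188.2]
orientation: [[0.207, 0.978, 0.0], [0.978, -0.207, 0.0], [0.0, 0.0, -1.0]]
ft_force: [0.3, 0.4, -0.8]
width: 37.6
gripper_force: 0.0
```

Call:
send_rows(
  steps=[
    [[0,0,-3.5],0,0.2],
    [[0,0,-3],0,0.2],
    [[-3,0,-2],0,0.2],
    [[-3,0,0],0,0.2],
    [[0,0,0],0,0.2],
  ],
)

```text
time_s: 15.45
tcp_pos: [482.9, 111.9, 273.1]
orientation: [[0.208, 0.978, 0.003], [0.978, -0.208, -0.0], [0.0, 0.003, -1.0]]
ft_force: [-0.2, -0.3, -0.3]
width: 37.6
gripper_force: 0.0
```

```bash
python3 - <<'E'
from h import *
crops("pics/c6.png",[("top",130,150),("side",180,215)])
s=read_state();print(s['tcp_pos'],s['orientation'][:,1],s['width'])
E
```

```text
[483.26952305 114.31116592 271.74466327] [ 9.78126048e-01 -2.08010761e-01  9.78103714e-04] 37.35209288613721
```

View pics/c6.png

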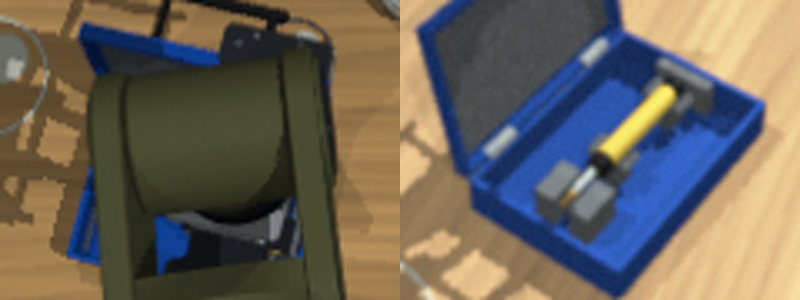

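The pen is down in the cradle with its tip in the slot, around (575,190). Next I'll go back to the handle.

Call:
send_rows(
  steps=[
    [[1.2,2.3,0],0,0.4],
    [[1.6,3,0],0,0.4],
    [[1.6,3,0],0,0.4],
    [[1.6,3,0],0,0.4],
    [[1.3,2.5,0],0,0.4],
  ],
)

```text
time_s: 15.97
tcp_pos: [635.0, 159.5, 270.1]
orientation: [[0.206, 0.979, -0.001], [0.979, -0.206, 0.0], [-0.0, -0.001, -1.0]]
ft_force: [0.7, -0.7, 0.3]
width: 28.3
gripper_force: 0.0
```

Call:
send_rows(
  steps=[
    [[0.84,1.54,1],0.008,0.4],
    [[0,0,1],0,0.4],
    [[0,0,0],0,0.4],
    [[0,0,0],0,0.4],
  ],
)

```text
time_s: 16.3
tcp_pos: [649.5, 163.3, 250.1]
orientation: [[0.214, 0.977, -0.002], [0.977, -0.214, -0.0], [-0.001, -0.002, -1.0]]
ft_force: [0.2, 0.7, 0.4]
width: 28.2
gripper_force: 0.0
```

Call:
send_rows(
  steps=[
    [[0,0,2],0,0.4],
    [[0,0,2.5],0,0.4],
    [[0,0,2],0,0.4],
    [[0,0,1.5],0,0.4],
    [[0,0,1.5],0,0.4],
  ],
)

```text
time_s: 16.72
tcp_pos: [649.7, 163.0, 156.3]
orientation: [[0.214, 0.977, 0.001], [0.977, -0.214, 0.0], [0.0, 0.001, -1.0]]
ft_force: [-0.4, 0.5, 0.9]
width: 28.5
gripper_force: 0.0
```

Call:
send_rows(
  steps=[
    [[0,0,0],0,0.4],
    [[0,0,0],0,1],
    [[0,0,0],0,1],
    [[0,0,0],0,1],
    [[0,0,0],0,1],
  ],
)

```text
time_s: 17.13
tcp_pos: [649.4, 163.3, 157.6]
orientation: [[0.214, 0.977, -0.002], [0.977, -0.214, 0.001], [0.0, -0.002, -1.0]]
ft_force: [-12.9, 0.8, 8.4]
width: 10.0
gripper_force: 30.0
```

Call:
send_rows(
  steps=[
    [[0,-0.83,-0.51],0,1],
    [[0,-0.75,-0.39],0,1],
    [[0,-1.29,-0.57],0,1],
    [[0,-1.34,-0.43],0,1],
    [[0,0,0],0,1],
  ],
)

```text
time_s: 17.55
tcp_pos: [608.5, 172.2, 177.7]
orientation: [[0.214, 0.977, 0.004], [0.977, -0.214, 0.0], [0.001, 0.004, -1.0]]
ft_force: [1.5, -1.6, 7.9]
width: 10.1
gripper_force: 30.0
```

Call:
send_rows(
  steps=[
    [[0,-1.38,-0.33],0,1],
    [[0,-1.4,-0.16],0,1],
    [[0,-1.41,0],0,1],
    [[0,-1.4,0.12],0,1],
    [[0,0,0],0,1],
  ],
)

```text
time_s: 17.97
tcp_pos: [553.5, 184.0, 180.1]
orientation: [[0.214, 0.977, 0.001], [0.977, -0.214, -0.0], [0.0, 0.001, -1.0]]
ft_force: [-1.3, -2.9, 7.5]
width: 10.1
gripper_force: 30.0
```

Call:
send_rows(
  steps=[
    [[0,-1.38,0.25],0,1],
    [[0,-1.36,0.4],0,1],
    [[0,-1.3,0.53],0,1],
    [[0,-1.24,0.66],0,1],
    [[0,0,0],0,1],
  ],
)

```text
time_s: 18.38
tcp_pos: [501.1, 195.2, 160.0]
orientation: [[0.214, 0.977, -0.002], [0.977, -0.214, -0.001], [-0.001, -0.002, -1.0]]
ft_force: [-4.3, -2.6, 4.8]
width: 10.2
gripper_force: 30.0
```

Call:
send_rows(
  steps=[
    [[0,-1.19,0.77],0,1],
    [[0,-1.09,0.89],0,1],
    [[0,-0.99,1.0],0,1],
    [[0,-0.89,1.1],0,1],
    [[0,0,0],0,1],
  ],
)

```text
time_s: 18.8
tcp_pos: [460.2, 204.1, 121.2]
orientation: [[0.214, 0.977, -0.004], [0.977, -0.214, -0.001], [-0.002, -0.003, -1.0]]
ft_force: [-6.3, -2.1, 2.4]
width: 10.1
gripper_force: 30.0
```

Call:
send_rows(
  steps=[
    [[0,-0.83,1.15],0,1],
    [[0,-0.42,0.74],0,1],
    [[0,-0.15,0.3],0,1],
    [[0,0,0],0,1],
  ],
)

```text
time_s: 19.13
tcp_pos: [447.7, 207.1, 100.2]
orientation: [[0.214, 0.977, -0.003], [0.977, -0.214, -0.0], [-0.001, -0.002, -1.0]]
ft_force: [-6.7, -1.0, 2.4]
width: 10.0
gripper_force: 30.0
```

Call:
send_rows(
  steps=[
    [[0,-0.15,0.25],0,1],
    [[0,-0.1,0.2],0,1],
    [[0,0,0],0,1],
    [[0,0,0],0,1],
  ],
)

```text
time_s: 19.47
tcp_pos: [445.8, 207.5, 96.2]
orientation: [[0.214, 0.977, -0.002], [0.977, -0.214, -0.0], [-0.001, -0.002, -1.0]]
ft_force: [-5.8, -1.0, 1.6]
width: 10.1
gripper_force: 30.0
```

Call:
send_rows(
  steps=[
    [[0,-0.1,0.2],0,1],
    [[0,-0.1,0.2],0,1],
    [[0,0,0],0,1],
    [[0,0,0],0,1],
  ],
)

```text
time_s: 19.8
tcp_pos: [445.0, 207.9, 94.0]
orientation: [[0.214, 0.977, 0.002], [0.977, -0.214, -0.0], [0.0, 0.001, -1.0]]
ft_force: [-6.4, -5.7, 19.7]
width: 10.1
gripper_force: 30.0
```

Call:
send_rows(
  steps=[
    [[0,0,0.1],0,1],
    [[0,0,0],0,1],
    [[0,0,0],0,0.3],
    [[0,0,0],0,0],
    [[0,0,0],0,0],
  ],
)

```text
time_s: 20.22
tcp_pos: [444.5, 208.0, 91.3]
orientation: [[0.214, 0.977, 0.0], [0.977, -0.214, 0.0], [0.0, 0.0, -1.0]]
ft_force: [-0.5, -0.3, -0.8]
width: 26.6
gripper_force: 0.0
```

Call:
send_rows(
  steps=[
    [[0,0,-1.5],0,0],
    [[0,0,-3],0,0],
    [[0,0,-3.5],0,0],
    [[0,0,-3],0,0],
    [[-2,0,-1],0,0],
  ],
)

```text
time_s: 20.63
tcp_pos: [441.4, 190.2, 215.3]
orientation: [[0.213, 0.977, 0.005], [0.977, -0.213, 0.002], [0.003, 0.005, -1.0]]
ft_force: [0.2, -0.8, -0.2]
width: 47.2
gripper_force: 0.0
```

Call:
send_rows(
  steps=[
    [[-4,0,0],0,0],
    [[-4,0,0],0,0],
    [[-4,0,0],0,0],
    [[-3,0,0],0,0],
    [[0,0,0],0,0],
  ],
)

```text
time_s: 21.05
tcp_pos: [407.0, 38.5, 211.3]
orientation: [[0.218, 0.976, -0.0], [0.976, -0.218, -0.001], [-0.001, 0.0, -1.0]]
ft_force: [0.2, 1.2, 0.3]
width: 46.9
gripper_force: 0.0
```

```bash
python3 - <<'E'
from h import *
for _ in range(4): read_camera("top")
crops("pics/c7.png",[("side",185,215),("top",130,165)])
s=read_state();print(s['time_s'],s['tcp_pos'],s['ft_force'])
E
```

```text
21.35 [408.07813901  42.90669929 211.01785044] [ 0.33588614 -0.57661248  0.29153977]
```

View pics/c7.png

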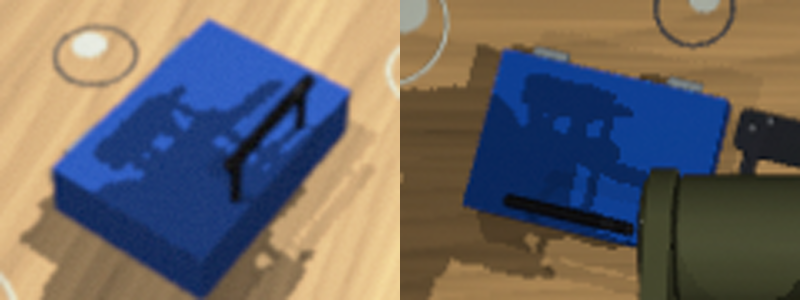

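```bash
python3 - <<'E'
from h import *
a=-.208;R=np.array([[np.cos(a),-np.sin(a),0],[np.sin(a),np.cos(a),0],[0,0,1]])
for q in(0,.06,.12):
    L=np.array([[np.cos(q),0,np.sin(q)],[0,1,0],[-np.sin(q),0,np.cos(q)]])
    f=lambda P:R@(L@np.array(P,float)+[70,0,36])+[501.4,194.8,0]
    print(q,[np.round((proj("side",f(P))[0]-(185,215))/.3) for P in((-140,100,14),(-140,-100,14),(-128,50,59),(-128,-50,59),(0,-100,14),(0,100,14))],[np.round((proj("top",f(P))[0]-(130,165))/.3) for P in((-128,50,59),(-140,100,14))])
E
```

```text
0 [array([203., 255.]), array([351.,  85.]), array([231., 160.]), array([308.,  77.]), array([208.,  13.]), array([ 51., 163.])] [array([108., 201.]), array([ 60., 206.])]
0.06 [array([202., 247.]), array([351.,  78.]), array([227., 151.]), array([304.,  68.]), array([207.,  13.]), array([ 50., 163.])] [array([107., 196.]), array([ 58., 204.])]
0.12 [array([200., 239.]), array([350.,  69.]), array([222., 141.]), array([300.,  58.]), array([206.,  12.]), array([ 49., 162.])] [array([107., 190.]), array([ 56., 201.])]
```

The lid corners and handle match the 0 rad projection, so the lid is shut and the arm is clear.

```bash
python3 -c "
from cell import *
print(close_job())"
```

```text
the job is handed in; nothing more can be done
None
```

The pen lies in the cradle with its tip in the slot, the lid is shut and released, and the job is handed in; the cell returned no verdict, so the shut lid rests on my check of the last camera pictures.

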